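# Set out the marble board by ball size

### The job

Set the four coloured balls into the hollows of the wooden marble board in order of size, one ball to a hollow: the smallest in the end hollow nearest the brass-coloured jacks dish, then each next larger one along the row, to the largest at the other end. Leave the dish and the mug standing where they are, and let go of everything with the balls at rest.

Things in the scene. Friction and masses are not known exactly. Their poses are not given: they have to be found in the camera images.
- ball_red: Smallest of the four hard silicone balls: red, 32 mm in diameter; origin at the centre of the ball (its axes mean nothing, the ball may turn). At the start it lies in the shallow hollow of a fixed dark grey saucer (56 mm across, 10 mm high, same hollow as in the board) on the shelf top (z = 0), its centre 12 mm above the saucer's rim; seated in a hollow of the board its centre is likewise 12 mm above the board's top face. It rolls away if put down on a flat place.
- ball_white: Second smallest of the four hard silicone balls: white, 40 mm in diameter; origin at the centre of the ball (its axes mean nothing, the ball may turn). At the start it lies in the shallow hollow of a fixed dark grey saucer (56 mm across, 10 mm high, same hollow as in the board) on the shelf top (z = 0), its centre 16 mm above the saucer's rim; seated in a hollow of the board its centre is likewise 16 mm above the board's top face. It rolls away if put down on a flat place.
- ball_blue: Second largest of the four hard silicone balls: blue, 48 mm in diameter; origin at the centre of the ball (its axes mean nothing, the ball may turn). At the start it lies in the shallow hollow of a fixed dark grey saucer (56 mm across, 10 mm high, same hollow as in the board) on the shelf top (z = 0), its centre 20 mm above the saucer's rim; seated in a hollow of the board its centre is likewise 20 mm above the board's top face. It rolls away if put down on a flat place.
- ball_yellow: Largest of the four hard silicone balls: yellow, 56 mm in diameter; origin at the centre of the ball (its axes mean nothing, the ball may turn). At the start it lies in the shallow hollow of a fixed dark grey saucer (56 mm across, 10 mm high, same hollow as in the board) on the shelf top (z = 0), its centre 24 mm above the saucer's rim; seated in a hollow of the board its centre is likewise 24 mm above the board's top face. It rolls away if put down on a flat place.
- hollow_a: End hollow of the row a, b, c, d (75 mm apart) on the fixed wooden marble board (90 x 310 mm, top face 16 mm above the shelf): a dark wood disc, 56 mm across, its pale middle dished as a cone 44 mm across, 5 mm deep. All four are equal; the dish may be near a or near d. Origin: centre of the hollow at shelf level (z = 0), 16 mm below the board's face; x across the row, y along it from d to a.
- hollow_b: Middle hollow of the row a, b, c, d (75 mm apart) on the fixed wooden marble board (90 x 310 mm, top face 16 mm above the shelf): a dark wood disc, 56 mm across, its pale middle dished as a cone 44 mm across, 5 mm deep. All four are equal; the dish may be near a or near d. Origin: centre of the hollow at shelf level (z = 0), 16 mm below the board's face; x across the row, y along it from d to a.
- hollow_c: Middle hollow of the row a, b, c, d (75 mm apart) on the fixed wooden marble board (90 x 310 mm, top face 16 mm above the shelf): a dark wood disc, 56 mm across, its pale middle dished as a cone 44 mm across, 5 mm deep. All four are equal; the dish may be near a or near d. Origin: centre of the hollow at shelf level (z = 0), 16 mm below the board's face; x across the row, y along it from d to a.
- hollow_d: End hollow of the row a, b, c, d (75 mm apart) on the fixed wooden marble board (90 x 310 mm, top face 16 mm above the shelf): a dark wood disc, 56 mm across, its pale middle dished as a cone 44 mm across, 5 mm deep. All four are equal; the dish may be near a or near d. Origin: centre of the hollow at shelf level (z = 0), 16 mm below the board's face; x across the row, y along it from d to a.
- dish: Brass-coloured steel dish holding small steel jacks, 90 mm across the rim, 22 mm high, loose; stands off one end of the marble board (either end), about 130 mm from the end hollow, and tells which end is for the smallest ball. Origin at the centre of its underside, on the shelf. Bystander: leave it alone.
- mug: White ceramic mug, 80 mm across, 90 mm high, loose; stands off the other end of the marble board, its handle pointing away from the robot. Origin at the centre of its underside, on the shelf. Bystander: leave it alone. (A screw-top jar stands farther out at the right-hand far corner of the shelf, beyond the work.)
Things that resemble listed ones, but are neither listed nor needed, are in the scene too. Leave any blue look-alike of the hollow_c alone.

How it is judged:
By the outcome, as a careful person would: the job done as asked, in the order asked, and still so for the second after the job is handed in, with the robot touching nothing.
It also fails if it takes over 101 s, if anything falls off the work surface, if the arm or the gripper's body presses on something with over 40 N, if the wrist force passes 120 N, or if a joint passes its speed limit or range.

### The arm

A 6-joint arm with a two-finger parallel gripper is mounted at the origin on the work surface. World frame = base frame: x ahead of the robot, y to its left, z up, the work surface at z = 0. Lengths are in m, angles in degrees, forces in N, time in s.
With the tool pointing down it reaches from about 0.35 to 0.925 m from the base axis. Payload 6.4 kg.
Tool frame: the origin (TCP) lies at the centre of the arm's flange, where the gripper is bolted on; the fingertips stand manip.tip_extent ahead of it and the grasp point (between the pads) lies 180 mm ahead of it (manip.tip_extent is the distance from the TCP to the fingertips, in m); z points along the fingers, y is the line along which they close (so a half turn about z gives the same grasp; the last joint's range is limited). The gripper opens to 94 mm and grips with 3 to 60 N. Pads are 16 mm wide; open, the fingers measure 119 mm over their backs; the gripper's body (75 mm by 177 mm) begins 78 mm behind the grasp point.
Start: joints at [-84.231, 14.043, 89.255, -0, 76.702, -9.975], TCP at [0.176, -0.626, 0.405] pointing down, gripper open.
Joint ranges: [-179.41, 179.41], [-58.25, 129.5], [7.25, 145.43], [-54.29, 234.29], [11.92, 165.04], [-157.13, 157.13]. Speed limits (degrees/s): [147.25, 147.25, 180, 180, 180, 180].

### API

Orientations are given as a 3x3 rotation matrix whose columns are the frame's x, y, z axes.
In Python, from plant import manip gives the robot as it stands.
- The arm moves only by the tool drive_tool, never from a script. Its argument "targets" is a list of rows, each an object with "fingers": the gripper's target within -1 to 1 (shut at 1, half-way at 0, fully open at -1); "offset": the shift along the tool's x, y, z in units of 50 cm (1.0 is 50 cm), a list of three; "rot": the turn, a rotation vector about the tool's x, y, z in units of 2 pi rad (1.0 is 2 pi rad), a list of three. A call has exactly 10 rows; each row is the pose to reach, as a shift and turn from the pose commanded when the call began, along the tool's axes at that moment, turning the shorter way round; what a row does not reach only later rows make up. A row lasts 1/10 s, in which the tool goes at most 50 mm and 8.59 degrees, less where a joint would pass 70% of its speed; a pose out of reach is approached as far as the arm can. A call with a number of a shift or a turn outside -1 to 1 is refused whole. A call with a gripper value outside its range is refused whole. The fingers move at their own pace and stop on an object; the grip force is fixed at half the most. Time passes only in rows, so rows that repeat a pose let the fingers close, or fill a call up. It gives the time, the measured TCP pose, the force, the opening and the grip force at its end, in the units of the state.
- manip.get_obs(): the state, without advancing time (a new reading comes with each control period).
- manip.get_image(name): name is "scene" or "top"; returns a dict with "img" (400x640x3 uint8, blue, green, red), "intrinsics" (3x3 intrinsics, pixels), "k1" (the pictures are not rectified: a ray, as slopes to the right and down, at radius r is drawn at 1 + k1 r^2 times it, then the intrinsics apply), "R" (3x3) and "t" (3): a world point X has camera coordinates R X + t. Camera axes: x right, y down, z forward; pixel columns grow to the right and rows downward; lengths in m; the calibration is good to about 2 mm. A picture is of the moment at which its call begins. There is no depth.
- manip.sign_off(): hands the job in; it is judged then, once.
The state is a dict: "time": time; "joint_positions": joint angles; "qd": joint speeds; "joint_torque": joint torques, N m; "tcp_pos": TCP position; "eef_rot": TCP orientation; "wrist_force": force on the tool from outside, world axes, zero at the start; "wrist_torque": the same for the moment, N m; "finger_gap": opening from 0.0 (shut) to 1.0 (fully open); "grip_force": force on a finger pad.
Only numpy, scipy, OpenCV 4.12 (cv2) and the standard library are available. Lean on these libraries where they do the work, as an engineer would, in place of code of your own. Each camera call takes 0.05 s, during which the arm holds its last target. There are 200 camera calls.

## Working session

There is one attempt and no reset: what is moved stays moved. The work goes in short steps, Python scripts to look and compute and a tool call to move; the robot and the scene stay as the last step left them, time stands still between calls to the robot, and variables do not carry over. Pictures are saved under pics/ and viewed, at most 14 in all, crops included, and the job is handed in when it is done.

Besides the shell and the picture viewer there is one more tool, called after "Call:" by a JSON object that holds its "method" and its "body", one argument or row to a line. drive_tool: Moves the arm, as the interface text tells. Shifts and turns lie within -1 to 1; 1 stands for 50 cm of shift or 2 pi rad of turn. Its arguments: {"type":"object","properties":{"targets":{"type":"array"}},"required":["targets"]}

```bash
mkdir -p pics; cat > h.py <<'E'
import numpy as np,cv2
from plant import manip
def snap(n,f):
    d=manip.get_image(n); cv2.imwrite('pics/'+f,d['img']); return d
def ray(d,u,v):
    K=np.array(d['intrinsics']);k=d['k1'];R=np.array(d['R']);t=np.array(d['t'])
    p=cv2.undistortPoints(np.array([[[u,v]]],float),K,np.array([k,0,0,0,0.]))[0,0]
    return -R.T@t, R.T@np.array([p[0],p[1],1])
def at(d,u,v,z):
    o,r=ray(d,u,v); return o+r*(z-o[2])/r[2]
E
python3 - <<'E'
from h import *
import pickle
a={n:snap(n,n+'0.png') for n in('scene','top')}
pickle.dump(a,open('d.pkl','wb'))
for n in a: print(n,a[n]['intrinsics'],a[n]['k1'],ray(a[n],320,200))
o=manip.get_obs();print(manip.tip_extent,o)
E
```

```text
scene [[452.98368813   0.         320.30355788]
 [  0.         452.98368813 198.13519216]
 [  0.           0.           1.        ]] -0.06199476705307076 (array([ 1.27818875, -0.137579  ,  0.62507272]), array([-0.75913557,  0.17088278, -0.62811596]))
top [[373.14053677   0.         316.54393651]
 [  0.         373.14053677 199.12117371]
 [  0.           0.           1.        ]] -0.010747395565847152 (array([ 0.48503487, -0.00095896,  0.74128104]), array([ 0.15160291, -0.00647794, -0.98846645]))
0.1992 {'time': 0.1, 'joint_positions': array([-8.42294637e+01,  1.40792179e+01,  8.93150173e+01, -1.16690858e-03,
        7.67026123e+01, -9.97619282e+00]), 'qd': array([-0.04910678, -0.12487906, -0.15329924, -0.02255245,  0.01583251,
       -0.12281536]), 'joint_torque': array([ 3.06710808e-04, -4.16915917e+01, -3.15525877e+01,  6.87070610e-02,
        3.10386450e-02, -5.22601226e-05]), 'tcp_pos': array([ 0.17637421, -0.62541398,  0.40369261]), 'eef_rot': array([[ 9.62469481e-01,  2.71389871e-01, -1.89671236e-04],
       [ 2.71389800e-01, -9.62468054e-01,  1.67974805e-03],
       [ 2.73314101e-04, -1.66818107e-03, -9.99998571e-01]]), 'wrist_force': array([ 0.18513325, -0.36340786, -0.42809502]), 'wrist_torque': array([ 0.03357669,  0.03986873, -0.03421115]), 'grip_force': 0.0, 'finger_gap': 1.0009069276261853}
```

View pics/top0.png

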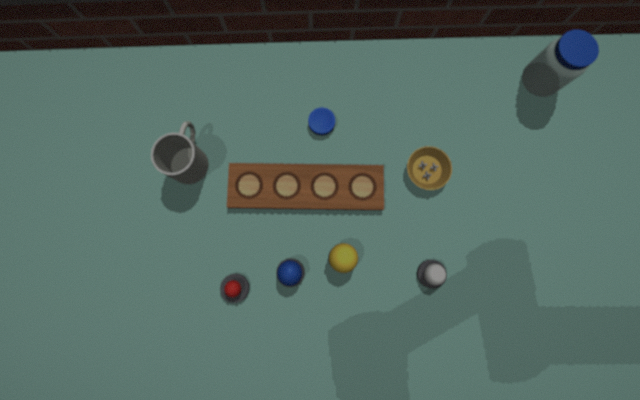

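View pics/scene0.png

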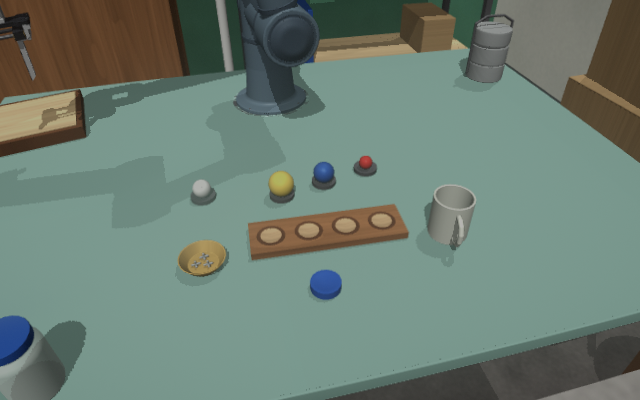

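The top view has +x up and +y to the left. It shows the mug at (175,155), the board with hollows at (249,186), (287,186), (324,187) and (362,187), and the dish at (430,169), next to the right-hand hollow. The balls are red (233,289), blue (290,272), yellow (343,257) and white (434,273).

Look-alikes are the blue lid disc at (322,122), which is not the blue ball or a hollow, and the jar lid at (577,50). I'll check with one close crop.

```bash
python3 - <<'E'
from h import *
import pickle
a=pickle.load(open('d.pkl','rb'))
im=a['top']['img'][150:310,215:455]
cv2.imwrite('pics/c1.png',np.clip(cv2.resize(im,None,fx=3.3,fy=3.3,interpolation=cv2.INTER_CUBIC)*1.5,0,255))
d=a['top']
for n,u,v,z in [('A0',362,187,.016),('A1',324.5,186.5,.016),('A2',287,186,.016),('A3',249,185.5,.016),('red',233,289,.022),('blue',290,272.5,.03),('yel',343.5,257.5,.034),('white',434,273.5,.026),('dish',430,169,.02),('mug',174,155,.09)]:print(n,at(d,u,v,z).round(4))
d=a['scene']
for n,u,v,z in [('A0',271,236,.016),('A1',308.5,230.5,.016),('A2',345.5,225.5,.016),('A3',381.5,221,.016),('red',366,162,.022),('blue',324,172.5,.03),('yel',282,183.5,.034),('white',201.5,188,.026)]:print(n,at(d,u,v,z).round(4))
E
```

```text
A0 [ 0.62   -0.0894  0.016 ]
A1 [ 0.623  -0.0154  0.016 ]
A2 [0.6261 0.0588 0.016 ]
A3 [0.6292 0.1341 0.016 ]
red [0.4302 0.163  0.022 ]
blue [0.4583 0.0544 0.03  ]
yel [ 0.4834 -0.0465  0.034 ]
white [ 0.4491 -0.216   0.026 ]
dish [ 0.6517 -0.225   0.02  ]
mug [0.6744 0.2563 0.09  ]
A0 [ 0.6283 -0.0902  0.016 ]
A1 [ 0.6301 -0.0157  0.016 ]
A2 [0.6333 0.0592 0.016 ]
A3 [0.6375 0.1336 0.016 ]
red [0.4359 0.1646 0.022 ]
blue [0.4647 0.0556 0.03  ]
yel [ 0.4883 -0.0442  0.034 ]
white [ 0.4514 -0.2178  0.026 ][ WARN:0@0.653] global loadsave.cpp:1063 imwrite_ Unsupported depth image for selected encoder is fallbacked to CV_8U.
```

View pics/c1.png

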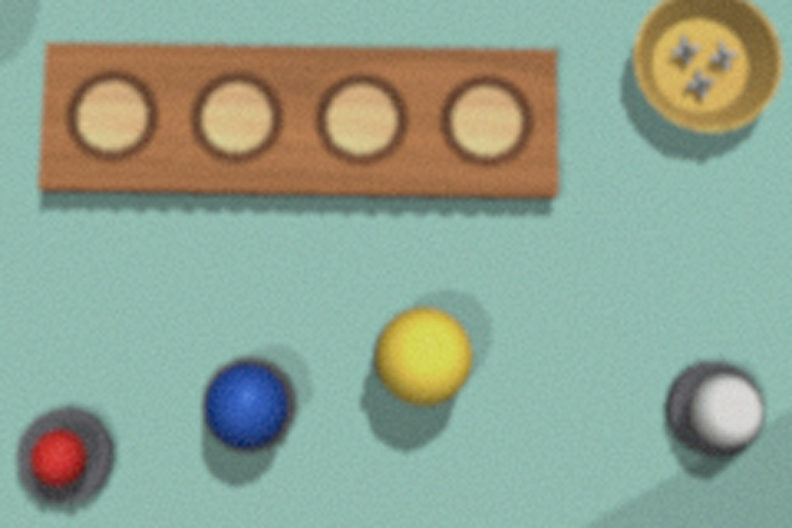

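The crop confirms the choice: four hollows with the dish at the right end, so the order from the right is red, white, blue, yellow. Both cameras agree to within about 8 mm, so I'll average them and set out above the white ball, closing along world x.

Call:
{"method": "drive_tool", "body": {
  "targets": [
    {"fingers": -1,"offset": [0.75,-0.637,0.16],"rot": [0,0,-0.206]},
    {"fingers": -1,"offset": [0.75,-0.637,0.16],"rot": [0,0,-0.206]},
    {"fingers": -1,"offset": [0.75,-0.637,0.16],"rot": [0,0,-0.206]},
    {"fingers": -1,"offset": [0.75,-0.637,0.16],"rot": [0,0,-0.206]},
    {"fingers": -1,"offset": [0.75,-0.637,0.16],"rot": [0,0,-0.206]},
    {"fingers": -1,"offset": [0.75,-0.637,0.16],"rot": [0,0,-0.206]},
    {"fingers": -1,"offset": [0.75,-0.637,0.16],"rot": [0,0,-0.206]},
    {"fingers": -1,"offset": [0.75,-0.637,0.16],"rot": [0,0,-0.206]},
    {"fingers": -1,"offset": [0.75,-0.637,0.16],"rot": [0,0,-0.206]},
    {"fingers": -1,"offset": [0.75,-0.637,0.16],"rot": [0,0,-0.206]}
  ]
}}

```text
time: 1.1
tcp_pos: [0.4515, -0.2153, 0.3242]
eef_rot: [[0.0, 1.0, -0.0], [1.0, -0.0, 0.0], [0.0, -0.0, -1.0]]
wrist_force: [0.6, -0.6, 0.6]
finger_gap: 1.002
grip_force: 0.0
```

```bash
python3 - <<'E'
from h import *
a=snap('top','t.png')['img'];b=snap('scene','s.png')['img']
A=cv2.resize(a[210:330,340:540],(800,480))
B=cv2.resize(b[50:250,100:300],None,fx=3,fy=3)
cv2.imwrite('pics/s1.png',cv2.convertScaleAbs(B,alpha=1.4));cv2.imwrite('pics/t1.png',cv2.convertScaleAbs(A,alpha=1.4))
print(manip.get_obs()['tcp_pos'])
E
```

```text
[ 0.45222481 -0.21290082  0.32302281]
```

View pics/s1.png

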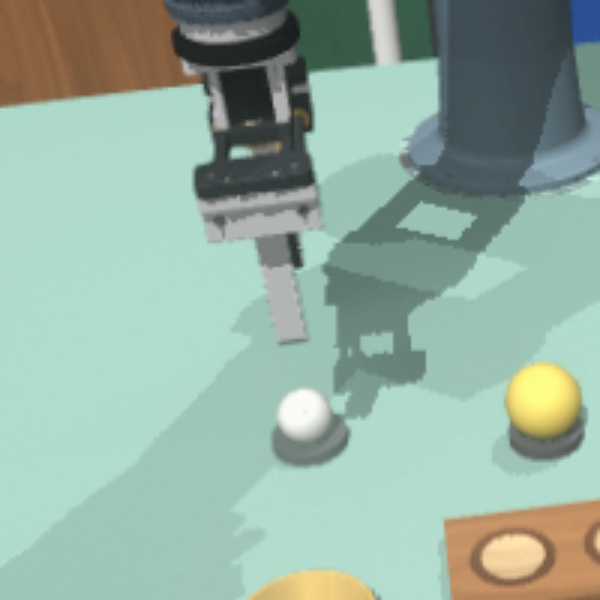

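The gripper hangs straight above the white ball (crop 303,415). I'll go down with the fingers open and check before closing.

Call:
{"method": "drive_tool", "body": {
  "targets": [
    {"fingers": -1,"offset": [0,0,0.08],"rot": [0,0,0]},
    {"fingers": -1,"offset": [0,0,0.14],"rot": [0,0,0]},
    {"fingers": -1,"offset": [0,0,0.19],"rot": [0,0,0]},
    {"fingers": -1,"offset": [0,0,0.21],"rot": [0,0,0]},
    {"fingers": -1,"offset": [0,0,0.225],"rot": [0,0,0]},
    {"fingers": -1,"offset": [0,0,0.225],"rot": [0,0,0]},
    {"fingers": -1,"offset": [0,0,0.225],"rot": [0,0,0]},
    {"fingers": -1,"offset": [0,0,0.225],"rot": [0,0,0]},
    {"fingers": -1,"offset": [0,0,0.225],"rot": [0,0,0]},
    {"fingers": -1,"offset": [0,0,0.225],"rot": [0,0,0]}
  ]
}}

```text
time: 2.2
tcp_pos: [0.4511, -0.2174, 0.2128]
eef_rot: [[0.002, 1.0, 0.001], [1.0, -0.002, -0.001], [-0.001, 0.001, -1.0]]
wrist_force: [-0.5, -0.2, 0.1]
finger_gap: 0.999
grip_force: 0.0
```

```bash
python3 - <<'E'
from h import *
a=snap('top','t.png')['img'];b=snap('scene','s.png')['img']
B=cv2.resize(b[100:240,130:280],None,fx=4,fy=4)
A=cv2.resize(a[200:340,380:430+50],None,fx=4,fy=4)[:, :240]
cv2.imwrite('pics/s2.png',cv2.convertScaleAbs(B,alpha=1.4))
for i in range(4): print(manip.get_obs()['tcp_pos'].round(4)); manip.get_image('top')
E
```

```text
[ 0.451  -0.2173  0.2124]
[ 0.4509 -0.2173  0.2124]
[ 0.4509 -0.2173  0.2123]
[ 0.4509 -0.2173  0.2122]
```

View pics/s2.png

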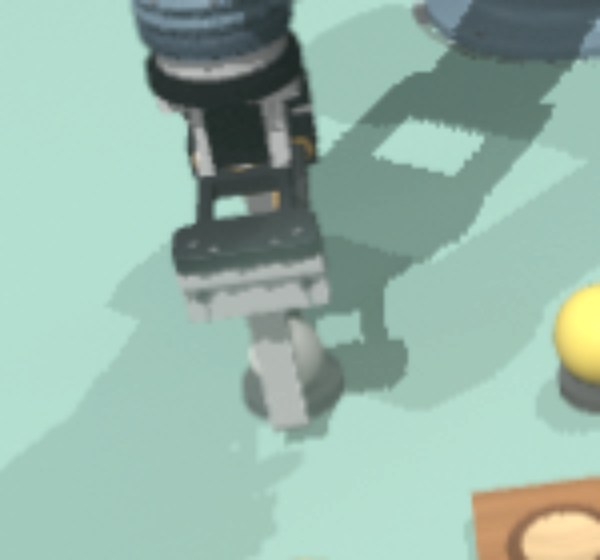

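The fingers straddle the white ball (crop 286,350). The front finger at (280,370) is lined up once the oblique view is allowed for. Closing.

Call:
{"method": "drive_tool", "body": {
  "targets": [
    {"fingers": 1,"offset": [0,0,0],"rot": [0,0,0]},
    {"fingers": 1,"offset": [0,0,0],"rot": [0,0,0]},
    {"fingers": 1,"offset": [0,0,0],"rot": [0,0,0]},
    {"fingers": 1,"offset": [0,0,0],"rot": [0,0,0]},
    {"fingers": 1,"offset": [0,0,0],"rot": [0,0,0]},
    {"fingers": 1,"offset": [0,0,0],"rot": [0,0,0]},
    {"fingers": 1,"offset": [0,0,0],"rot": [0,0,0]},
    {"fingers": 1,"offset": [0,0,0],"rot": [0,0,0]},
    {"fingers": 1,"offset": [0,0,0],"rot": [0,0,0]},
    {"fingers": 1,"offset": [0,0,0],"rot": [0,0,0]}
  ]
}}

```text
time: 3.5
tcp_pos: [0.4509, -0.2173, 0.2122]
eef_rot: [[0.002, 1.0, -0.0], [1.0, -0.002, -0.0], [-0.0, -0.0, -1.0]]
wrist_force: [-0.3, 1.6, 1.4]
finger_gap: 0.414
grip_force: 30.0
```

Call:
{"method": "drive_tool", "body": {
  "targets": [
    {"fingers": 1,"offset": [0,0,-0.06],"rot": [0,0,0]},
    {"fingers": 1,"offset": [0,0,-0.12],"rot": [0,0,0]},
    {"fingers": 1,"offset": [0.05,0.05,-0.16],"rot": [0,0,0]},
    {"fingers": 1,"offset": [0.12,0.11,-0.16],"rot": [0,0,0]},
    {"fingers": 1,"offset": [0.19,0.17,-0.16],"rot": [0,0,0]},
    {"fingers": 1,"offset": [0.26,0.23,-0.16],"rot": [0,0,0]},
    {"fingers": 1,"offset": [0.33,0.29,-0.16],"rot": [0,0,0]},
    {"fingers": 1,"offset": [0.38,0.33,-0.16],"rot": [0,0,0]},
    {"fingers": 1,"offset": [0.404,0.355,-0.16],"rot": [0,0,0]},
    {"fingers": 1,"offset": [0.404,0.355,-0.16],"rot": [0,0,0]}
  ]
}}

```text
time: 4.5
tcp_pos: [0.6296, -0.014, 0.2919]
eef_rot: [[-0.001, 1.0, 0.0], [1.0, 0.001, 0.0], [0.0, 0.0, -1.0]]
wrist_force: [-0.4, 0.5, -1.0]
finger_gap: 0.412
grip_force: 30.0
```

Call:
{"method": "drive_tool", "body": {
  "targets": [
    {"fingers": 1,"offset": [0,0,0],"rot": [0,0,0]},
    {"fingers": 1,"offset": [0,0,0.06],"rot": [0,0,0]},
    {"fingers": 1,"offset": [0,0,0.1],"rot": [0,0,0]},
    {"fingers": 1,"offset": [0,0,0.12],"rot": [0,0,0]},
    {"fingers": 1,"offset": [0,0,0.12],"rot": [0,0,0]},
    {"fingers": 1,"offset": [0,0,0.12],"rot": [0,0,0]},
    {"fingers": 1,"offset": [0,0,0.12],"rot": [0,0,0]},
    {"fingers": 1,"offset": [0,0,0.12],"rot": [0,0,0]},
    {"fingers": 1,"offset": [0,0,0.12],"rot": [0,0,0]},
    {"fingers": 1,"offset": [0,0,0.12],"rot": [0,0,0]}
  ]
}}

```text
time: 5.5
tcp_pos: [0.6288, -0.0156, 0.2326]
eef_rot: [[0.002, 1.0, 0.001], [1.0, -0.002, -0.0], [-0.0, 0.001, -1.0]]
wrist_force: [0.5, 0.2, -0.7]
finger_gap: 0.416
grip_force: 30.0
```

```bash
python3 - <<'E'
from h import *
b=snap('scene','s.png')
B=cv2.resize(b['img'][110:270,230:420],None,fx=4,fy=4)
cv2.imwrite('pics/s3.png',cv2.convertScaleAbs(B,alpha=1.4))
o=manip.get_obs();print(o['tcp_pos'],o['finger_gap'])
E
```

```text
[ 0.62880295 -0.01556894  0.23244135] 0.4112073739505079
```

View pics/s3.png

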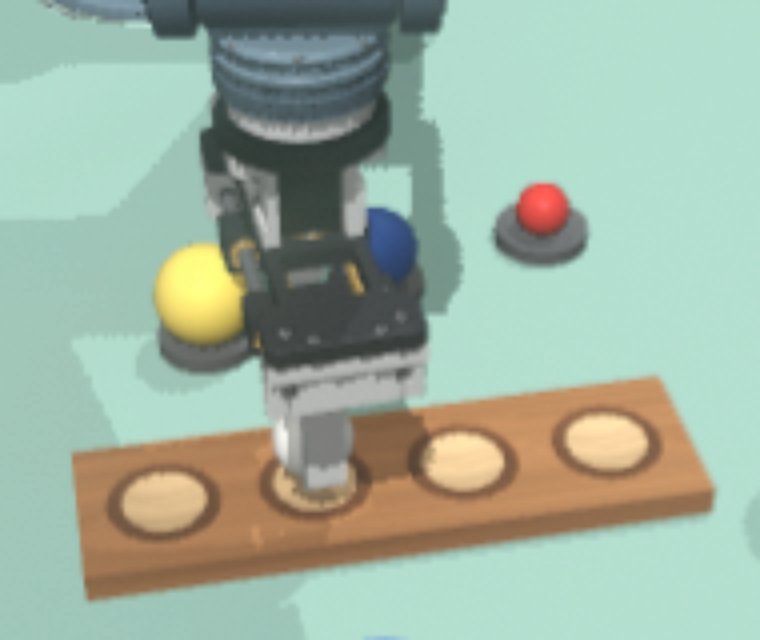

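White hangs over the second hollow from the dish end (crop 313,440 over 313,485). Lowering the last 14 mm and releasing.

Call:
{"method": "drive_tool", "body": {
  "targets": [
    {"fingers": 1,"offset": [0,0,0.015],"rot": [0,0,0]},
    {"fingers": 1,"offset": [0,0,0.028],"rot": [0,0,0]},
    {"fingers": 1,"offset": [0,0,0.028],"rot": [0,0,0]},
    {"fingers": 1,"offset": [0,0,0.028],"rot": [0,0,0]},
    {"fingers": 0.1,"offset": [0,0,0.028],"rot": [0,0,0]},
    {"fingers": 0,"offset": [0,0,0.028],"rot": [0,0,0]},
    {"fingers": -0.2,"offset": [0,0,0.028],"rot": [0,0,0]},
    {"fingers": -0.6,"offset": [0,0,0.028],"rot": [0,0,0]},
    {"fingers": -1,"offset": [0,0,0.028],"rot": [0,0,0]},
    {"fingers": -1,"offset": [0,0,0.028],"rot": [0,0,0]}
  ]
}}

```text
time: 6.55
tcp_pos: [0.6287, -0.0156, 0.2181]
eef_rot: [[0.002, 1.0, 0.0], [1.0, -0.002, 0.0], [0.0, 0.0, -1.0]]
wrist_force: [-0.2, 0.3, -0.6]
finger_gap: 0.802
grip_force: 0.0
```

Call:
{"method": "drive_tool", "body": {
  "targets": [
    {"fingers": -1,"offset": [0,0,0],"rot": [0,0,0]},
    {"fingers": -1,"offset": [0,0,0],"rot": [0,0,0]},
    {"fingers": -1,"offset": [0,0,-0.06],"rot": [0,0,0]},
    {"fingers": -1,"offset": [0,0,-0.12],"rot": [0,0,0]},
    {"fingers": -1,"offset": [0,0,-0.18],"rot": [0,0,0]},
    {"fingers": -1,"offset": [0.06,-0.06,-0.18],"rot": [0,0,0]},
    {"fingers": -1,"offset": [0.12,-0.14,-0.18],"rot": [0,0,0]},
    {"fingers": -1,"offset": [0.14,-0.22,-0.18],"rot": [0,0,0]},
    {"fingers": -1,"offset": [0.141,-0.3,-0.18],"rot": [0,0,0]},
    {"fingers": -1,"offset": [0.141,-0.334,-0.18],"rot": [0,0,0]}
  ]
}}

```text
time: 7.55
tcp_pos: [0.459, 0.056, 0.3073]
eef_rot: [[0.0, 1.0, -0.002], [1.0, -0.0, 0.0], [0.0, -0.002, -1.0]]
wrist_force: [0.7, -0.6, -0.3]
finger_gap: 0.996
grip_force: 0.0
```

```bash
python3 - <<'E'
from h import *
b=snap('scene','s.png')
B=cv2.resize(b['img'][110:270,230:420],None,fx=4,fy=4)
cv2.imwrite('pics/s4.png',cv2.convertScaleAbs(B,alpha=1.4))
o=manip.get_obs();print(o['tcp_pos'],o['finger_gap'])
E
```

```text
[0.45826366 0.05594607 0.30721264] 1.002181612555919
```

View pics/s4.png

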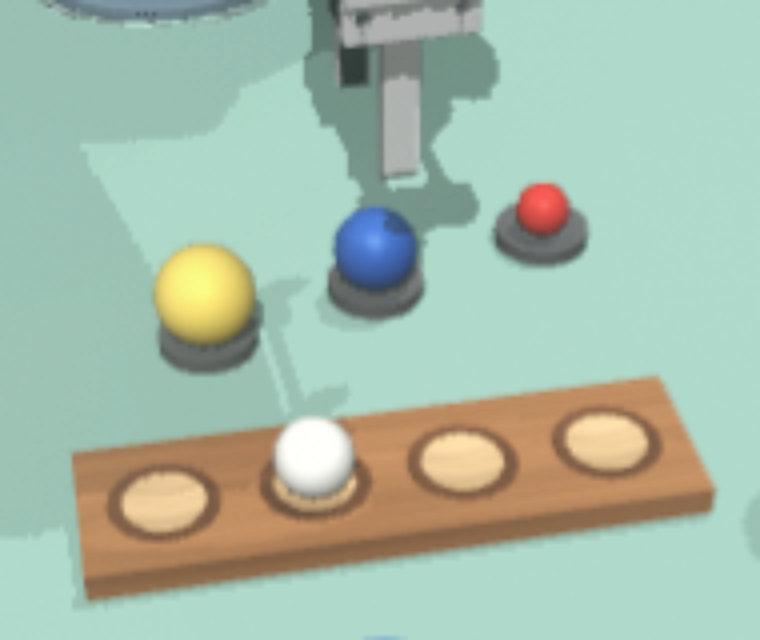

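White is seated at crop (315,457). The gripper is above blue (376,249), so I'll grasp it now.

Call:
{"method": "drive_tool", "body": {
  "targets": [
    {"fingers": -1,"offset": [0,0,0.06],"rot": [0,0,0]},
    {"fingers": -1,"offset": [0,0,0.12],"rot": [0,0,0]},
    {"fingers": -1,"offset": [0,0,0.17],"rot": [0,0,0]},
    {"fingers": -1,"offset": [0,0,0.19],"rot": [0,0,0]},
    {"fingers": -1,"offset": [0,0,0.19],"rot": [0,0,0]},
    {"fingers": -1,"offset": [0,0,0.19],"rot": [0,0,0]},
    {"fingers": 1,"offset": [0,0,0.19],"rot": [0,0,0]},
    {"fingers": 1,"offset": [0,0,0.19],"rot": [0,0,0]},
    {"fingers": 1,"offset": [0,0,0.19],"rot": [0,0,0]},
    {"fingers": 1,"offset": [0,0,0.19],"rot": [0,0,0]}
  ]
}}

```text
time: 8.6
tcp_pos: [0.462, 0.0552, 0.2136]
eef_rot: [[0.002, 1.0, 0.001], [1.0, -0.002, -0.0], [-0.0, 0.001, -1.0]]
wrist_force: [0.1, 0.3, 0.3]
finger_gap: 0.7
grip_force: 0.0
```

Call:
{"method": "drive_tool", "body": {
  "targets": [
    {"fingers": 1,"offset": [0,0,0],"rot": [0,0,0]},
    {"fingers": 1,"offset": [0,0,0],"rot": [0,0,0]},
    {"fingers": 1,"offset": [0,0,0],"rot": [0,0,0]},
    {"fingers": 1,"offset": [0,0,0],"rot": [0,0,0]},
    {"fingers": 1,"offset": [0,0,0],"rot": [0,0,0]},
    {"fingers": 1,"offset": [0,0,0],"rot": [0,0,0]},
    {"fingers": 1,"offset": [0,0,0],"rot": [0,0,0]},
    {"fingers": 1,"offset": [0,0,0],"rot": [0,0,0]},
    {"fingers": 1,"offset": [0,0,0],"rot": [0,0,0]},
    {"fingers": 1,"offset": [0,0,0],"rot": [0,0,0]}
  ]
}}

```text
time: 9.6
tcp_pos: [0.4617, 0.0552, 0.2132]
eef_rot: [[0.002, 1.0, -0.001], [1.0, -0.002, 0.0], [0.0, -0.001, -1.0]]
wrist_force: [-3.9, 0.5, 5.9]
finger_gap: 0.496
grip_force: 30.0
```

Blue is gripped (opening about 47 mm). Carrying it to the third hollow.

Call:
{"method": "drive_tool", "body": {
  "targets": [
    {"fingers": 1,"offset": [0,0,-0.06],"rot": [0,0,0]},
    {"fingers": 1,"offset": [0,0,-0.12],"rot": [0,0,0]},
    {"fingers": 1,"offset": [0,0.05,-0.16],"rot": [0,0,0]},
    {"fingers": 1,"offset": [0.008,0.12,-0.16],"rot": [0,0,0]},
    {"fingers": 1,"offset": [0.008,0.19,-0.16],"rot": [0,0,0]},
    {"fingers": 1,"offset": [0.008,0.26,-0.16],"rot": [0,0,0]},
    {"fingers": 1,"offset": [0.008,0.32,-0.16],"rot": [0,0,0]},
    {"fingers": 1,"offset": [0.008,0.339,-0.16],"rot": [0,0,0]},
    {"fingers": 1,"offset": [0.008,0.339,-0.16],"rot": [0,0,0]},
    {"fingers": 1,"offset": [0.008,0.339,-0.16],"rot": [0,0,0]}
  ]
}}

```text
time: 10.6
tcp_pos: [0.6305, 0.059, 0.2925]
eef_rot: [[0.002, 1.0, -0.001], [1.0, -0.002, 0.0], [0.0, -0.001, -1.0]]
wrist_force: [-0.4, 0.1, -1.6]
finger_gap: 0.502
grip_force: 30.0
```

Call:
{"method": "drive_tool", "body": {
  "targets": [
    {"fingers": 1,"offset": [0,0,0.04],"rot": [0,0,0]},
    {"fingers": 1,"offset": [0,0,0.09],"rot": [0,0,0]},
    {"fingers": 1,"offset": [0,0,0.12],"rot": [0,0,0]},
    {"fingers": 1,"offset": [0,0,0.135],"rot": [0,0,0]},
    {"fingers": 1,"offset": [0,0,0.147],"rot": [0,0,0]},
    {"fingers": 1,"offset": [0,0,0.147],"rot": [0,0,0]},
    {"fingers": 1,"offset": [0,0,0.147],"rot": [0,0,0]},
    {"fingers": 1,"offset": [0,0,0.147],"rot": [0,0,0]},
    {"fingers": 0,"offset": [0,0,0.147],"rot": [0,0,0]},
    {"fingers": -0.2,"offset": [0,0,0.147],"rot": [0,0,0]}
  ]
}}

```text
time: 11.6
tcp_pos: [0.6315, 0.0589, 0.2201]
eef_rot: [[0.002, 1.0, 0.001], [1.0, -0.002, -0.0], [-0.0, 0.001, -1.0]]
wrist_force: [0.7, -0.5, -0.2]
finger_gap: 0.554
grip_force: 0.0
```

Call:
{"method": "drive_tool", "body": {
  "targets": [
    {"fingers": -0.6,"offset": [0,0,0],"rot": [0,0,0]},
    {"fingers": -1,"offset": [0,0,0],"rot": [0,0,0]},
    {"fingers": -1,"offset": [0,0,0],"rot": [0,0,0]},
    {"fingers": -1,"offset": [0,0,0],"rot": [0,0,0]},
    {"fingers": -1,"offset": [0,0,-0.06],"rot": [0,0,0]},
    {"fingers": -1,"offset": [0,0,-0.12],"rot": [0,0,0]},
    {"fingers": -1,"offset": [0,0,-0.18],"rot": [0,0,0]},
    {"fingers": -1,"offset": [-0.05,-0.08,-0.18],"rot": [0,0,0]},
    {"fingers": -1,"offset": [-0.1,-0.14,-0.18],"rot": [0,0,0]},
    {"fingers": -1,"offset": [-0.14,-0.2,-0.18],"rot": [0,0,0]}
  ]
}}

```text
time: 12.6
tcp_pos: [0.5301, -0.0117, 0.3099]
eef_rot: [[0.001, 1.0, 0.001], [1.0, -0.001, -0.0], [-0.0, 0.001, -1.0]]
wrist_force: [-1.0, -0.7, 0.8]
finger_gap: 0.996
grip_force: 0.0
```

Call:
{"method": "drive_tool", "body": {
  "targets": [
    {"fingers": -1,"offset": [-0.068,-0.088,0],"rot": [0,0,0]},
    {"fingers": -1,"offset": [-0.068,-0.088,0],"rot": [0,0,0]},
    {"fingers": -1,"offset": [-0.068,-0.088,0],"rot": [0,0,0]},
    {"fingers": -1,"offset": [-0.068,-0.088,0.06],"rot": [0,0,0]},
    {"fingers": -1,"offset": [-0.068,-0.088,0.12],"rot": [0,0,0]},
    {"fingers": -1,"offset": [-0.068,-0.088,0.17],"rot": [0,0,0]},
    {"fingers": -1,"offset": [-0.068,-0.088,0.19],"rot": [0,0,0]},
    {"fingers": -1,"offset": [-0.068,-0.088,0.19],"rot": [0,0,0]},
    {"fingers": -1,"offset": [-0.068,-0.088,0.19],"rot": [0,0,0]},
    {"fingers": 1,"offset": [-0.068,-0.088,0.19],"rot": [0,0,0]}
  ]
}}

```text
time: 13.6
tcp_pos: [0.4882, -0.0449, 0.2161]
eef_rot: [[0.001, 1.0, 0.003], [1.0, -0.001, -0.001], [-0.001, 0.003, -1.0]]
wrist_force: [0.0, -0.1, -0.1]
finger_gap: 0.949
grip_force: 0.0
```

Call:
{"method": "drive_tool", "body": {
  "targets": [
    {"fingers": 1,"offset": [0,0,0],"rot": [0,0,0]},
    {"fingers": 1,"offset": [0,0,0],"rot": [0,0,0]},
    {"fingers": 1,"offset": [0,0,0],"rot": [0,0,0]},
    {"fingers": 1,"offset": [0,0,0],"rot": [0,0,0]},
    {"fingers": 1,"offset": [0,0,0],"rot": [0,0,0]},
    {"fingers": 1,"offset": [0,0,0],"rot": [0,0,0]},
    {"fingers": 1,"offset": [0,0,0],"rot": [0,0,0]},
    {"fingers": 1,"offset": [0,0,0],"rot": [0,0,0]},
    {"fingers": 1,"offset": [0,0,0],"rot": [0,0,0]},
    {"fingers": 1,"offset": [0,0,0],"rot": [0,0,0]}
  ]
}}

```text
time: 14.6
tcp_pos: [0.487, -0.0449, 0.2148]
eef_rot: [[0.001, 1.0, -0.001], [1.0, -0.001, 0.0], [0.0, -0.001, -1.0]]
wrist_force: [-4.0, 0.4, 6.0]
finger_gap: 0.582
grip_force: 30.0
```

```bash
python3 - <<'E'
from h import *
b=snap('scene','s.png')
B=cv2.resize(b['img'][110:270,230:420],None,fx=4,fy=4)
cv2.imwrite('pics/s5.png',cv2.convertScaleAbs(B,alpha=1.4))
o=manip.get_obs();print(o['tcp_pos'],o['finger_gap'])
E
```

```text
[ 0.48702174 -0.04487767  0.2148161 ] 0.5848047685879085
```

View pics/s5.png

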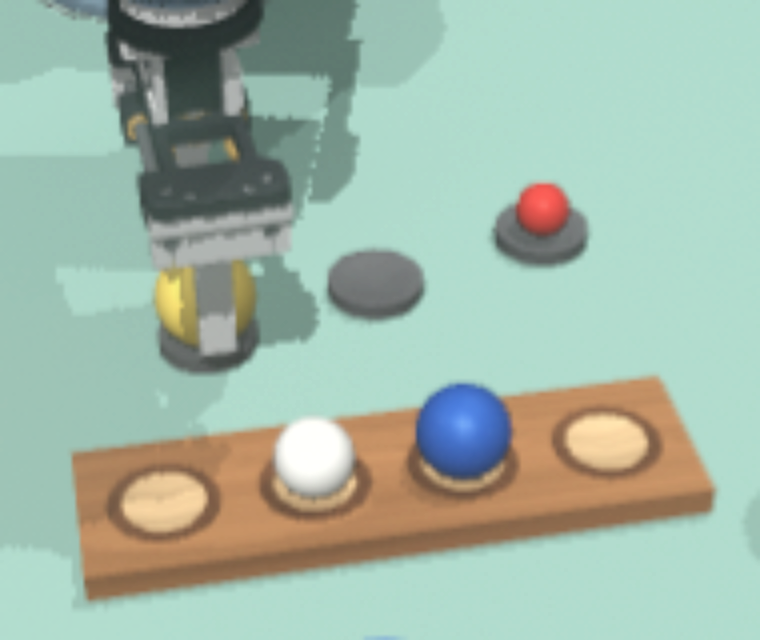

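Blue is seated at crop (463,432). Yellow is gripped at (205,300) with an opening of about 55 mm. Next is the far end hollow.

Call:
{"method": "drive_tool", "body": {
  "targets": [
    {"fingers": 1,"offset": [0,0,-0.06],"rot": [0,0,0]},
    {"fingers": 1,"offset": [0,0,-0.12],"rot": [0,0,0]},
    {"fingers": 1,"offset": [0.03,0.02,-0.19],"rot": [0,0,0]},
    {"fingers": 1,"offset": [0.1,0.06,-0.2],"rot": [0,0,0]},
    {"fingers": 1,"offset": [0.17,0.11,-0.2],"rot": [0,0,0]},
    {"fingers": 1,"offset": [0.24,0.17,-0.2],"rot": [0,0,0]},
    {"fingers": 1,"offset": [0.3,0.23,-0.2],"rot": [0,0,0]},
    {"fingers": 1,"offset": [0.34,0.28,-0.2],"rot": [0,0,0]},
    {"fingers": 1,"offset": [0.358,0.294,-0.2],"rot": [0,0,0]},
    {"fingers": 1,"offset": [0.358,0.294,-0.2],"rot": [0,0,0]}
  ]
}}

```text
time: 15.65
tcp_pos: [0.6346, 0.1346, 0.3139]
eef_rot: [[0.0, 1.0, -0.001], [1.0, -0.0, -0.0], [-0.0, -0.001, -1.0]]
wrist_force: [-0.7, 0.2, -1.1]
finger_gap: 0.585
grip_force: 30.0
```

Call:
{"method": "drive_tool", "body": {
  "targets": [
    {"fingers": 1,"offset": [0,0,0.06],"rot": [0,0,0]},
    {"fingers": 1,"offset": [0,0,0.12],"rot": [0,0,0]},
    {"fingers": 1,"offset": [0,0,0.16],"rot": [0,0,0]},
    {"fingers": 1,"offset": [0,0,0.175],"rot": [0,0,0]},
    {"fingers": 1,"offset": [0,0,0.187],"rot": [0,0,0]},
    {"fingers": 1,"offset": [0,0,0.187],"rot": [0,0,0]},
    {"fingers": 1,"offset": [0,0,0.187],"rot": [0,0,0]},
    {"fingers": 1,"offset": [0,0,0.187],"rot": [0,0,0]},
    {"fingers": -0.2,"offset": [0,0,0.187],"rot": [0,0,0]},
    {"fingers": -0.4,"offset": [0,0,0.187],"rot": [0,0,0]}
  ]
}}

```text
time: 16.65
tcp_pos: [0.6347, 0.1339, 0.2217]
eef_rot: [[0.002, 1.0, 0.001], [1.0, -0.002, 0.0], [0.0, 0.001, -1.0]]
wrist_force: [0.7, -0.2, -0.0]
finger_gap: 0.654
grip_force: 0.0
```

Call:
{"method": "drive_tool", "body": {
  "targets": [
    {"fingers": -0.7,"offset": [0,0,0],"rot": [0,0,0]},
    {"fingers": -1,"offset": [0,0,0],"rot": [0,0,0]},
    {"fingers": -1,"offset": [0,0,0],"rot": [0,0,0]},
    {"fingers": -1,"offset": [0,0,0],"rot": [0,0,0]},
    {"fingers": -1,"offset": [0,0,-0.06],"rot": [0,0,0]},
    {"fingers": -1,"offset": [0,0,-0.12],"rot": [0,0,0]},
    {"fingers": -1,"offset": [0,0,-0.18],"rot": [0,0,0]},
    {"fingers": -1,"offset": [0.02,-0.08,-0.18],"rot": [0,0,0]},
    {"fingers": -1,"offset": [0.04,-0.16,-0.18],"rot": [0,0,0]},
    {"fingers": -1,"offset": [0.06,-0.24,-0.18],"rot": [0,0,0]}
  ]
}}

```text
time: 17.65
tcp_pos: [0.5132, 0.1642, 0.3114]
eef_rot: [[0.002, 1.0, 0.001], [1.0, -0.002, 0.0], [0.0, 0.001, -1.0]]
wrist_force: [-0.3, -0.4, 0.6]
finger_gap: 0.999
grip_force: 0.0
```

Call:
{"method": "drive_tool", "body": {
  "targets": [
    {"fingers": -1,"offset": [0,-0.08,0],"rot": [0,0,0]},
    {"fingers": -1,"offset": [0,-0.161,0],"rot": [0,0,0]},
    {"fingers": -1,"offset": [0,-0.161,0],"rot": [0,0,0]},
    {"fingers": -1,"offset": [0,-0.161,0.06],"rot": [0,0,0]},
    {"fingers": -1,"offset": [0,-0.161,0.12],"rot": [0,0,0]},
    {"fingers": -1,"offset": [0,-0.161,0.17],"rot": [0,0,0]},
    {"fingers": -1,"offset": [0,-0.161,0.19],"rot": [0,0,0]},
    {"fingers": -1,"offset": [0,-0.161,0.199],"rot": [0,0,0]},
    {"fingers": -1,"offset": [0,-0.161,0.199],"rot": [0,0,0]},
    {"fingers": -1,"offset": [0,-0.161,0.199],"rot": [0,0,0]}
  ]
}}

```text
time: 18.65
tcp_pos: [0.4349, 0.1643, 0.2128]
eef_rot: [[0.002, 1.0, 0.002], [1.0, -0.002, 0.0], [0.0, 0.002, -1.0]]
wrist_force: [-0.8, 0.3, 1.0]
finger_gap: 1.002
grip_force: 0.0
```

```bash
python3 - <<'E'
from h import *
b=snap('scene','s.png')
B=cv2.resize(b['img'][110:270,230:420],None,fx=4,fy=4)
cv2.imwrite('pics/s6.png',cv2.convertScaleAbs(B,alpha=1.4))
o=manip.get_obs();print(o['tcp_pos'],o['finger_gap'])
E
```

```text
[0.43478679 0.16430041 0.21289405] 0.9994626118740308
```

View pics/s6.png

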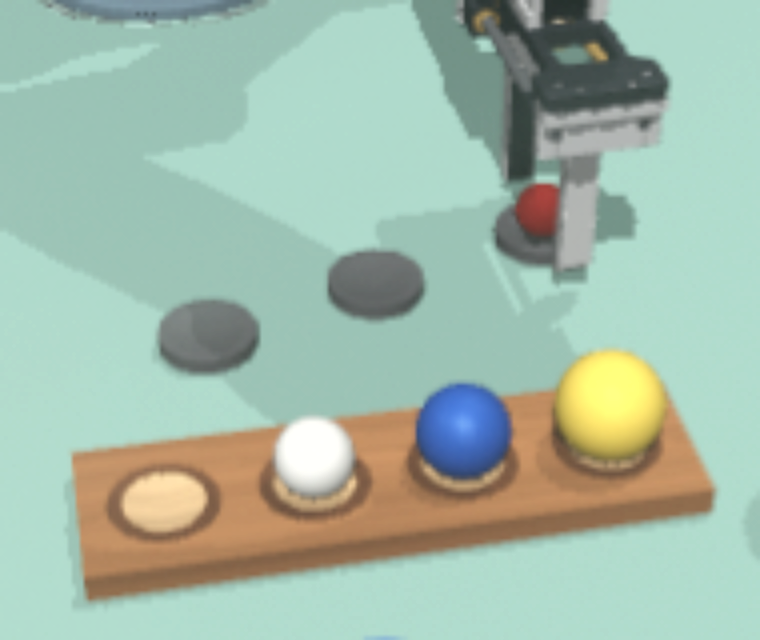

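Yellow is seated at (610,405). Red (543,208) is centred between the back finger (520,140) and the front finger (575,230). Closing.

Call:
{"method": "drive_tool", "body": {
  "targets": [
    {"fingers": -1,"offset": [0,0,0.002],"rot": [0,0,0]},
    {"fingers": 1,"offset": [0,0,0.002],"rot": [0,0,0]},
    {"fingers": 1,"offset": [0,0,0.002],"rot": [0,0,0]},
    {"fingers": 1,"offset": [0,0,0.002],"rot": [0,0,0]},
    {"fingers": 1,"offset": [0,0,0.002],"rot": [0,0,0]},
    {"fingers": 1,"offset": [0,0,0.002],"rot": [0,0,0]},
    {"fingers": 1,"offset": [0,0,0.002],"rot": [0,0,0]},
    {"fingers": 1,"offset": [0,0,0.002],"rot": [0,0,0]},
    {"fingers": 1,"offset": [0,0,0.002],"rot": [0,0,0]},
    {"fingers": 1,"offset": [0,0,0.002],"rot": [0,0,0]}
  ]
}}

```text
time: 19.7
tcp_pos: [0.434, 0.1642, 0.2107]
eef_rot: [[0.002, 1.0, -0.0], [1.0, -0.002, 0.0], [0.0, -0.0, -1.0]]
wrist_force: [0.1, -0.2, -0.4]
finger_gap: 0.33
grip_force: 30.0
```

Call:
{"method": "drive_tool", "body": {
  "targets": [
    {"fingers": 1,"offset": [0,0,0],"rot": [0,0,0]},
    {"fingers": 1,"offset": [0,0,0],"rot": [0,0,0]},
    {"fingers": 1,"offset": [0,0,0],"rot": [0,0,0]},
    {"fingers": 1,"offset": [0,0,0],"rot": [0,0,0]},
    {"fingers": 1,"offset": [0,0,0],"rot": [0,0,0]},
    {"fingers": 1,"offset": [0,0,-0.04],"rot": [0,0,0]},
    {"fingers": 1,"offset": [0,0,-0.1],"rot": [0,0,0]},
    {"fingers": 1,"offset": [0,0,-0.16],"rot": [0,0,0]},
    {"fingers": 1,"offset": [0,0,-0.2],"rot": [0,0,0]},
    {"fingers": 1,"offset": [0,0,-0.2],"rot": [0,0,0]}
  ]
}}

```text
time: 20.7
tcp_pos: [0.4351, 0.1644, 0.3136]
eef_rot: [[0.002, 1.0, 0.007], [1.0, -0.002, 0.001], [0.001, 0.007, -1.0]]
wrist_force: [-0.3, 0.9, -0.9]
finger_gap: 0.324
grip_force: 30.0
```

Call:
{"method": "drive_tool", "body": {
  "targets": [
    {"fingers": 1,"offset": [-0.05,0.03,0],"rot": [0,0,0]},
    {"fingers": 1,"offset": [-0.11,0.07,0],"rot": [0,0,0]},
    {"fingers": 1,"offset": [-0.17,0.12,0],"rot": [0,0,0]},
    {"fingers": 1,"offset": [-0.23,0.17,0],"rot": [0,0,0]},
    {"fingers": 1,"offset": [-0.29,0.22,0],"rot": [0,0,0]},
    {"fingers": 1,"offset": [-0.35,0.27,0],"rot": [0,0,0]},
    {"fingers": 1,"offset": [-0.41,0.32,0],"rot": [0,0,0]},
    {"fingers": 1,"offset": [-0.47,0.36,0],"rot": [0,0,0]},
    {"fingers": 1,"offset": [-0.508,0.382,0],"rot": [0,0,0]},
    {"fingers": 1,"offset": [-0.508,0.382,0],"rot": [0,0,0]}
  ]
}}

```text
time: 21.7
tcp_pos: [0.6251, -0.0924, 0.3086]
eef_rot: [[0.005, 1.0, -0.002], [1.0, -0.005, 0.0], [0.0, -0.002, -1.0]]
wrist_force: [-0.4, 0.6, -0.1]
finger_gap: 0.326
grip_force: 30.0
```

Call:
{"method": "drive_tool", "body": {
  "targets": [
    {"fingers": 1,"offset": [0,0,0],"rot": [0,0,0]},
    {"fingers": 1,"offset": [0,0,0.06],"rot": [0,0,0]},
    {"fingers": 1,"offset": [0,0,0.12],"rot": [0,0,0]},
    {"fingers": 1,"offset": [0,0,0.16],"rot": [0,0,0]},
    {"fingers": 1,"offset": [0,0,0.175],"rot": [0,0,0]},
    {"fingers": 1,"offset": [0,0,0.185],"rot": [0,0,0]},
    {"fingers": 1,"offset": [0,0,0.185],"rot": [0,0,0]},
    {"fingers": 1,"offset": [0,0,0.185],"rot": [0,0,0]},
    {"fingers": 1,"offset": [0,0,0.185],"rot": [0,0,0]},
    {"fingers": 1,"offset": [0,0,0.185],"rot": [0,0,0]}
  ]
}}

```text
time: 22.7
tcp_pos: [0.6249, -0.0902, 0.2191]
eef_rot: [[0.002, 1.0, 0.001], [1.0, -0.002, -0.0], [-0.0, 0.001, -1.0]]
wrist_force: [0.7, 0.5, 0.1]
finger_gap: 0.327
grip_force: 30.0
```

Call:
{"method": "drive_tool", "body": {
  "targets": [
    {"fingers": 1,"offset": [0,0,0.001],"rot": [0,0,0]},
    {"fingers": 1,"offset": [0,0,0.001],"rot": [0,0,0]},
    {"fingers": 0.3,"offset": [0,0,0.001],"rot": [0,0,0]},
    {"fingers": 0.2,"offset": [0,0,0.001],"rot": [0,0,0]},
    {"fingers": 0,"offset": [0,0,0.001],"rot": [0,0,0]},
    {"fingers": -0.3,"offset": [0,0,0.001],"rot": [0,0,0]},
    {"fingers": -0.7,"offset": [0,0,0.001],"rot": [0,0,0]},
    {"fingers": -1,"offset": [0,0,0.001],"rot": [0,0,0]},
    {"fingers": -1,"offset": [0,0,0.001],"rot": [0,0,0]},
    {"fingers": -1,"offset": [0,0,0.001],"rot": [0,0,0]}
  ]
}}

```text
time: 23.7
tcp_pos: [0.6246, -0.0901, 0.2177]
eef_rot: [[0.002, 1.0, 0.0], [1.0, -0.002, 0.0], [0.0, 0.0, -1.0]]
wrist_force: [0.1, 0.1, 0.6]
finger_gap: 0.874
grip_force: 0.0
```

Call:
{"method": "drive_tool", "body": {
  "targets": [
    {"fingers": -1,"offset": [0,0,0],"rot": [0,0,0]},
    {"fingers": -1,"offset": [0,0,0],"rot": [0,0,0]},
    {"fingers": -1,"offset": [0,0,-0.06],"rot": [0,0,0]},
    {"fingers": -1,"offset": [0,0,-0.12],"rot": [0,0,0]},
    {"fingers": -1,"offset": [0,0,-0.18],"rot": [0,0,0]},
    {"fingers": -1,"offset": [0,-0.08,-0.2],"rot": [0,0,0]},
    {"fingers": -1,"offset": [0,-0.16,-0.2],"rot": [0,0,0]},
    {"fingers": -1,"offset": [0,-0.24,-0.2],"rot": [0,0,0]},
    {"fingers": -1,"offset": [0,-0.32,-0.2],"rot": [0,0,0]},
    {"fingers": -1,"offset": [0,-0.32,-0.2],"rot": [0,0,0]}
  ]
}}

```text
time: 24.7
tcp_pos: [0.4607, -0.0889, 0.3159]
eef_rot: [[0.003, 1.0, -0.004], [1.0, -0.003, 0.002], [0.002, -0.004, -1.0]]
wrist_force: [0.2, 0.1, -0.4]
finger_gap: 0.997
grip_force: 0.0
```

```bash
python3 - <<'E'
from h import *
b=snap('scene','s.png')
B=cv2.resize(b['img'][130:330,150:500],None,fx=2.2,fy=2.2)
cv2.imwrite('pics/s7.png',cv2.convertScaleAbs(B,alpha=1.4))
E
```

```text
(no output)
```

View pics/s7.png

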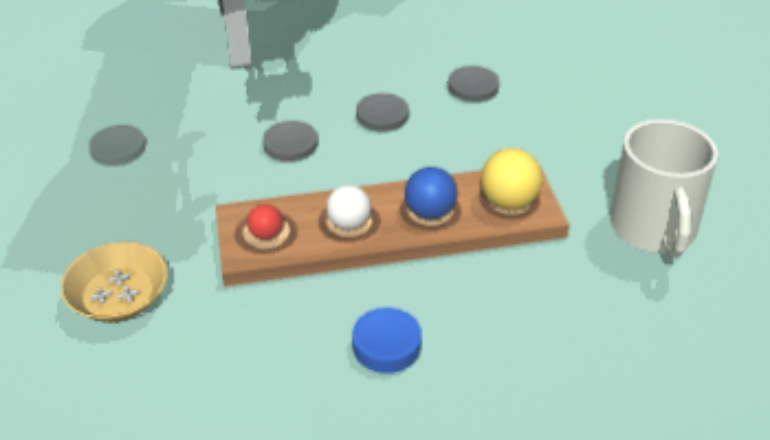

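All four balls are seated: red (265,222) nearest the dish, then white (348,208), blue (431,193) and yellow (511,180). The dish and mug look undisturbed. I'll let the arm settle, then hand in.

Call:
{"method": "drive_tool", "body": {
  "targets": [
    {"fingers": -1,"offset": [0,0,0],"rot": [0,0,0]},
    {"fingers": -1,"offset": [0,0,0],"rot": [0,0,0]},
    {"fingers": -1,"offset": [0,0,0],"rot": [0,0,0]},
    {"fingers": -1,"offset": [0,0,0],"rot": [0,0,0]},
    {"fingers": -1,"offset": [0,0,0],"rot": [0,0,0]},
    {"fingers": -1,"offset": [0,0,0],"rot": [0,0,0]},
    {"fingers": -1,"offset": [0,0,0],"rot": [0,0,0]},
    {"fingers": -1,"offset": [0,0,0],"rot": [0,0,0]},
    {"fingers": -1,"offset": [0,0,0],"rot": [0,0,0]},
    {"fingers": -1,"offset": [0,0,0],"rot": [0,0,0]}
  ]
}}

```text
time: 25.75
tcp_pos: [0.4646, -0.0898, 0.3177]
eef_rot: [[0.002, 1.0, 0.0], [1.0, -0.002, -0.0], [-0.0, 0.0, -1.0]]
wrist_force: [-0.2, -0.0, 0.1]
finger_gap: 0.999
grip_force: 0.0
```

```bash
python3 -c "
from plant import manip
print(manip.sign_off())"
```

```text
the job is handed in; nothing more can be done
None
```

The balls sit in the board's hollows in size order from the dish end (red, white, blue, yellow), the dish and mug were not touched, and the job was handed in at about 26 s; no verdict came back.

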